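# Release the ratchet pawl and close the cell clamp

### The job

Close the battery-cell clamp on the coin cell: press the red tab of the yellow ratchet pawl down until its hook is clear of the teeth, then push the raised arm all the way down by its blue handle so that the contact pad sits on the cell. Press and push gently with the fingertips, never pinching or lifting anything or forcing the arm against the engaged pawl; leave the pawl free, the arm down, and the bottles, beaker, cup, screwdriver and pen where they are.

Things in the scene. Friction and masses are not known exactly. Their poses are not given: they have to be found in the camera images.
- cell_clamp: Fixed coin-cell clamp: aluminium plate 270 x 90 x 12 mm with a grey cheek, a black nest with a steel coin cell, and a ratchet wheel (86 mm over its teeth) on the arm's hinge. Origin on the worktop, 15 mm from the plate's centre; x runs along the plate from the handle end to the red tab, z up. It stands elsewhere and turned in each run, and works in its plane y = 0.
- clamp_hinge (a point): Centre of the arm's hinge, 75 mm above the worktop, at x = +40 mm, y = 0 in the clamp's frame; the axis is the clamp's y.
- clamp_handle (a point): Centre of the blue cross handle on the arm's end: round bar 20 mm thick, 80 mm long, parallel to the clamp's y, 150 mm from the hinge. Raised, about 190 mm above the worktop; it goes down in an arc about the hinge, towards the clamp's -x, to 75 mm above the worktop at x = -110 mm in the clamp's frame. The point moves with the arm.
- clamp_arm (a joint): Arm angle, rad: 0 fully raised (0.9 above level), grows as the arm is pushed down; 0.9 = level, stopped with its contact pad on the cell. Starts at 0.02 to 0.09. While the pawl is engaged a tooth stops it before 0.2. The hinge is stiff (about 3 N at the handle) and the arm stays where it is left.
- pawl_tab (a point): Centre of the top face of the red ribbed tab (28 mm along clamp x, 26 mm across, 7 mm thick) on the yellow pawl; engaged: 67 mm above the worktop, at x = +150 mm, y = 0 in the clamp's frame. Pressed down it turns about the pawl's pin (62 mm nearer the wheel, 30 mm above the worktop), sinks 27 mm to its stop and drifts 9 mm outward (+x). The point moves with it.
- pawl (a joint): Pawl angle in rad: 0 = hook engaged in the teeth, grows as the tab is pressed, hook clear of every tooth from 0.25, stop at 0.4. The pin is stiff (1 to 2 N at the tab), without a spring: the pawl stays where it is left. The yellow pawl and red tab are one piece.
- cream_bottle: Bystander: loose clear square bottle with cream cap, 66 x 66 x 125 mm, origin at the centre of its underside.
- beaker: Bystander: loose clear beaker, 59 mm wide, 82 mm high, origin at the centre of its underside.
- green_bottle: Bystander: loose round bottle with green cap, 46 mm wide, 118 mm high, origin at the centre of its underside.
- cup_red: Bystander: loose small sample cup with red lid, 35 x 43 x 24 mm, origin at the centre of its underside.
- orange_screwdriver: Bystander: loose screwdriver with orange handle, 150 mm long, lying on the worktop, origin at its underside.
- white_pen: Bystander: loose white pen, 145 mm long, lying on the worktop, origin at its underside.

How it is judged:
By the outcome, as a careful person would: the job done as asked, in the order asked, and still so for the second after the job is handed in, with the robot touching nothing.
It also fails if it takes over 45 s, if anything falls off the work surface, if the arm or the gripper's body presses on something with over 40 N, if the wrist force passes 120 N, or if a joint passes its speed limit or range.

### The arm

A 6-joint arm with a two-finger parallel gripper is mounted at the origin on a cart in front of the work surface, level with it; the furniture and walls round the work are solid. World frame = base frame: x ahead of the robot, y to its left, z up, the work surface at z = 0. Lengths are in m, angles in rad, forces in N, time in s.
With the tool pointing down it reaches from about 0.25 to 0.775 m from the base axis. Payload 4 kg.
Tool frame: the origin (TCP) lies midway between the tips of the shut fingers; the grasp point (between the pads) lies 19 mm behind it (robot.tcp_to_grasp is the distance from the TCP to the grasp point, in m); z points along the fingers, y is the line along which they close (so a half turn about z gives the same grasp; the last joint's range is limited). The gripper opens to 94 mm and grips with 3 to 60 N. Pads are 16 mm wide; open, the fingers measure 119 mm over their backs; the gripper's body (75 mm by 177 mm) begins 78 mm behind the grasp point.
Start: joints at [-1.34, 0.087, 1.371, -0, 1.684, -0.103], TCP at [0.18, -0.52, 0.206] pointing down, gripper open.
Joint ranges: [-3.1, 3.1], [-0.76, 2.03], [0.27, 2.55], [-1.08, 4.22], [0.17, 2.65], [-2.57, 2.57]. Speed limits (rad/s): [2.79, 2.79, 3.14, 3.14, 3.14, 3.14].

### API

Orientations are given as [roll, pitch, yaw] about the fixed x, y, z axes, in that order (R = Rz(yaw) Ry(pitch) Rx(roll)).
In Python, from bench import robot, viewer gives the robot as it stands. The module is installed in compiled form; this text tells all that it offers.
- The arm moves only by the shell command python3 -m handwheel 'ROWS' [OPENING]. ROWS is JSON, a list of rows, each a list of 6 numbers: the shift along the tool's x, y, z in units of 0.2 m (1.0 is 0.2 m), then the turn, a rotation vector about the tool's x, y, z in units of 30 degrees (1.0 is 30 degrees). In form: [[x, y, z, wx, wy, wz], ...]. A call has 1 to 10 rows; each row is the pose to reach, as a shift and turn from the pose commanded when the call began, along the tool's axes at that moment; what a row does not reach only later rows make up. A row lasts 1/12 s, in which the tool goes at most 41.7 mm and 7.16 degrees, less where a joint would pass 70% of its speed; a pose out of reach is approached as far as the arm can. A call with a number of a shift or a turn outside -1 to 1 is refused whole. A call with a gripper value outside its range is refused whole. OPENING is the gripper's target within -1 to 1 (shut at 1, half-way at 0, fully open at -1), set as the call begins (- or left out, the last holds). The fingers move at their own pace and stop on an object; the grip force is fixed at half the most. Time passes only in rows, so rows that repeat a pose let the fingers close. It gives the time, the measured TCP pose, the force, the opening and the grip force at its end, in the units of the state.
- robot.get_obs(): the state, without advancing time (a new reading comes with each control period).
- viewer.snapshot(name): name is "side" or "top" or "wrist"; returns the picture (384x512x3 uint8, red, green, blue); there is no depth.
- viewer.calibration(name): a dict with "fx", "fy", "cx", "cy" (pixels), "R" (3x3) and "t" (3): a world point X has camera coordinates R X + t. Camera axes: x right, y down, z forward; pixel columns grow to the right and rows downward; lengths in m; the calibration is good to about 2 mm. A picture is of the moment at which its call begins: read the wrist's pose just before it. calibration takes no time and is no camera call; for the wrist camera it gives the pose at the moment of the call.
- robot.close_job(): hands the job in; it is judged then, once.
The state is a dict: "time": time; "joint_positions": joint angles; "qvel": joint speeds; "joint_torque": joint torques, N m; "tool_pos": TCP position; "ee_rot": TCP orientation; "wrist_force": force on the tool from outside, world axes, zero at the start; "wrist_torque": the same for the moment, N m; "width": finger opening in m; "finger_force": force on a finger pad.
Only numpy, scipy, OpenCV 4.12 (cv2) and the standard library are available. Lean on these libraries where they do the work, as an engineer would, in place of code of your own. Each camera call takes 0.05 s, during which the arm holds its last target. There are 200 camera calls.

## Working session

There is one attempt and no reset: what is moved stays moved. The work goes in short steps, Python scripts to look and compute and a shell command to move; the robot and the scene stay as the last step left them, time stands still between calls to the robot, and variables do not carry over. Pictures are saved under pics/ and viewed, at most 10 in all, crops included, and the job is handed in when it is done.

```bash
mkdir -p pics
python3 - <<'E'
from bench import robot, viewer
import cv2, numpy as np
o=robot.get_obs(); print(o['time'],o['tool_pos'],o['ee_rot'],o['width'])
for n in ("side","top"):
    im=viewer.snapshot(n); cv2.imwrite(f"pics/{n}0.png",im[:,:,::-1])
    c=viewer.calibration(n); print(n,c)
E
```

```text
0.0 [ 0.18007505 -0.51910287  0.20429038] [-3.13933868e+00 -2.29654617e-04  3.33825802e-01] 0.09413728560771602
side {'fx': 454.26052384716803, 'fy': 454.26052384716803, 'cx': 255.72287020536112, 'cy': 193.47400993518545, 'R': array([[-0.8497662 , -0.52715859, -0.00110691],
       [-0.31059159,  0.50236012, -0.8069493 ],
       [ 0.42594633, -0.68537444, -0.59061968]]), 't': array([0.49661634, 0.27698136, 1.01213823])}
top {'fx': 346.84673579279695, 'fy': 346.84673579279695, 'cx': 261.271936904609, 'cy': 194.73491253229363, 'R': array([[-0.01499714, -0.99926828, -0.03518513],
       [-0.98494938,  0.02082387, -0.17158405],
       [ 0.17219119,  0.0320823 , -0.98454097]]), 't': array([0.05564117, 0.5753085 , 0.92322896])}
```

View pics/top0.png

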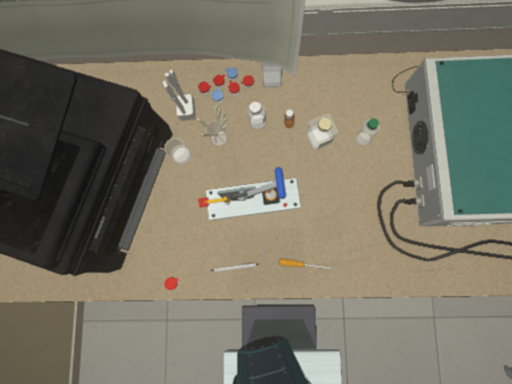

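View pics/side0.png

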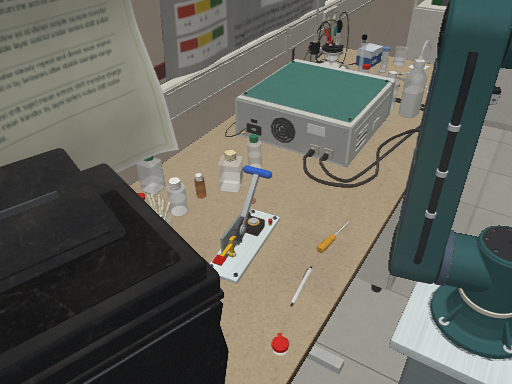

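The top view shows the plate at about (253,198), with the red tab at (203,202) on its left and the blue handle at (280,183). In the side view the tab is at (219,260) and the handle at (257,172). Next I'll measure both.

```bash
cat > h.py <<'E'
from bench import robot, viewer
import cv2, numpy as np
from scipy.spatial.transform import Rotation as Ro
def ray(c,p):
    d=np.array([(p[0]-c['cx'])/c['fx'],(p[1]-c['cy'])/c['fy'],1.]); R=np.array(c['R'])
    return -R.T@c['t'], R.T@d
def plane(c,p,z):
    o,d=ray(c,p); return o+d*(z-o[2])/d[2]
def tri(c1,p1,c2,p2):
    o1,d1=ray(c1,p1);o2,d2=ray(c2,p2)
    s=np.linalg.lstsq(np.c_[d1,-d2],o2-o1,rcond=None)[0]
    a,b=o1+s[0]*d1,o2+s[1]*d2
    return (a+b)/2,np.linalg.norm(a-b)
def blob(im,col,roi):
    x0,y0,x1,y1=roi; h=cv2.cvtColor(im,cv2.COLOR_RGB2HSV)
    H,S,V=[h[...,i].astype(int) for i in range(3)]
    m={'red':((H<6)|(H>174))&(S>150)&(V>80),'blue':(H>105)&(H<130)&(S>130)&(V>60),'yel':(H>12)&(H<30)&(S>150)&(V>100),
       'white':(S<40)&(V>190)}[col]
    k=np.zeros(m.shape,np.uint8);k[y0:y1,x0:x1]=m[y0:y1,x0:x1]
    n,l,st,ce=cv2.connectedComponentsWithStats(k)
    if n<2: return None
    i=1+st[1:,4].argmax(); return ce[i],st[i],(l==i).astype(np.uint8)
E
python3 - <<'E'
from h import *
c={n:viewer.calibration(n) for n in("top","side")}
im={n:cv2.imread(f"pics/{n}0.png")[:,:,::-1].copy() for n in c}
roi={'top':(190,160,310,225),'side':(200,155,290,280)}
P={}
for col in('red','blue'):
    b={n:blob(im[n],col,roi[n]) for n in c}
    for n in c: print(col,n,b[n][0],b[n][1])
    print(tri(c['top'],b['top'][0],c['side'],b['side'][0])); P[col]=b
    for z in ((.067,) if col=='red' else (.19,.185)): print(z,[plane(c[n],b[n][0],z).round(4) for n in c])
b=blob(im['top'],'white',(195,160,310,225)); r=cv2.minAreaRect(cv2.findNonZero(b[2])); print(r)
q=np.array([plane(c['top'],p,.012)[:2] for p in cv2.boxPoints(r)]); print(q.round(4),q.mean(0))
# bystanders, rough
for nm,p,z in(('cream',(325,124),.12),('green',(372,124),.118),('beaker',(179,152),.08),('cup',(171,284),.024),('sd',(290,263),.02),('sdt',(330,268),.01),('penA',(213,270),.01),('penB',(257,264),.01),('brown',(290,112),.06),('white',(256,107),.08),('printer',(163,152),.2),('printer2',(122,270),.2)):
    print(nm,plane(c['top'],p,z).round(3))
v=cv2.resize(im['top'][145:230,180:320],None,fx=5.7,fy=5.7,interpolation=cv2.INTER_CUBIC); cv2.imwrite('pics/tc.png',v[:,:,::-1])
E
```

```text
red top [202.10909091 202.01818182] [199 198   9   9  55]
red side [218.83908046 259.63218391] [213 255  13  10  87]
(array([0.55653165, 0.20893478, 0.06656694]), np.float64(0.00018138811650644028))
0.067 [array([0.5564, 0.2088, 0.067 ]), array([0.5563, 0.2093, 0.067 ])]
blue top [279.63874346 182.98429319] [275 168  10  30 191]
blue side [257.44565217 171.22282609] [243 166  29  12 184]
(array([ 0.58078626, -0.00384245,  0.18707372]), np.float64(0.0010945785153523278))
0.19 [array([ 0.5797, -0.004 ,  0.19  ]), array([0.579, 0.   , 0.19 ])]
0.185 [array([ 0.5807, -0.0041,  0.185 ]), array([ 0.583 , -0.0064,  0.185 ])]
((252.37997436523438, 198.66000366210938), (29.415645599365234, 91.64103698730469), 81.8698959350586)
[[ 0.5989  0.2123]
 [ 0.6319 -0.0553]
 [ 0.5454 -0.0645]
 [ 0.5127  0.199 ]] [0.5722166  0.07287532]
cream [ 0.753 -0.131  0.12 ]
green [ 0.75  -0.256  0.118]
beaker [0.698 0.273 0.08 ]
cup [0.334 0.302 0.024]
sd [ 0.386 -0.031  0.02 ]
sdt [ 0.371 -0.143  0.01 ]
penA [0.37  0.187 0.01 ]
penB [0.385 0.062 0.01 ]
brown [ 0.816 -0.042  0.06 ]
white [0.825 0.056 0.08 ]
printer [0.661 0.279 0.2  ]
printer2 [0.38  0.366 0.2  ]
```

View pics/tc.png

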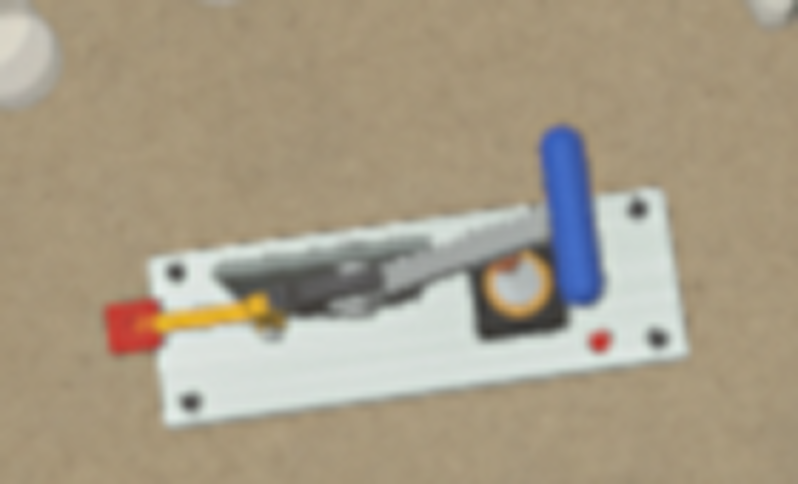

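The crop shows the pawl engaged, with the yellow hook at crop (262,308) and the tab at (132,328), and the arm raised with its handle at (573,215). The plate and tab measurements agree: clamp yaw is about 96.7°, its origin is at (0.574, 0.058), and the tab is at (0.556, 0.208). I'll shut the gripper and travel above the clamp.

```bash
cat >> h.py <<'E'
def need(p,yaw=np.radians(96.7)):
    o=robot.get_obs(); R=Ro.from_euler('xyz',o['ee_rot']); T=Ro.from_euler('xyz',[np.pi,0,yaw])
    d=R.inv().apply(np.array(p)-o['tool_pos']); w=(R.inv()*T).as_rotvec()
    print('t',round(o['time'],2),'pos',np.round(o['tool_pos'],4),'F',np.round(o['wrist_force'],1),'units',np.round(d/.2,3),'turn',np.round(np.degrees(w)/30,3),'j',np.round(o['joint_positions'],2))
E
python3 -m handwheel '[[1,-0.95,-0.3,0,0,-0.86],[1,-0.95,-0.3,0,0,-0.86],[1,-0.95,-0.3,0,0,-0.86],[1,-0.95,-0.3,0,0,-0.86],[1,-0.95,-0.3,0,0,-0.86],[1,-0.95,-0.3,0,0,-0.86],[1,-0.95,-0.3,0,0,-0.86],[1,-0.95,-0.3,0,0,-0.86]]' 1
python3 -c "from h import *; need([.5564,.2085,.16])"
```

```text
time: 0.77
tool_pos: [0.3092, -0.2707, 0.2676]
ee_rot: [3.138, -0.002, 0.791]
wrist_force: [0.3, -1.0, 1.9]
width: 0.0442
finger_force: 0.0
t 0.77 pos [ 0.3092 -0.2707  0.2676] F [ 0.3 -1.   1.9] units [ 2.572 -0.807  0.54 ] turn [ 8.000e-03 -1.000e-03 -1.712e+00] j [-0.86 -0.23  1.55  0.    1.82 -0.08]
```

```bash
python3 -m handwheel '[[1,-0.4,0,0,0,-0.86],[1,-0.4,0,0,0,-0.86],[1,-0.4,0,0,0,-0.86],[1,-0.4,0,0,0,-0.86],[1,-0.4,0,0,0,-0.86],[1,-0.4,0,0,0,-0.86],[1,-0.4,0,0,0,-0.86]]' 1
python3 -c "from h import *; need([.5564,.2085,.16])"
```

```text
time: 1.35
tool_pos: [0.3924, -0.0751, 0.2648]
ee_rot: [-3.14, 0.0, 1.239]
wrist_force: [-0.2, -0.9, 0.3]
width: 0.0006
finger_force: 0.0
t 1.35 pos [ 0.3924 -0.0751  0.2648] F [-0.2 -0.9  0.3] units [1.608 0.315 0.523] turn [-0.002  0.    -0.856] j [-0.33 -0.25  1.57 -0.    1.83  0.  ]
```

```bash
python3 -m handwheel '[[0.8,0.16,0,0,0,-0.85],[0.8,0.16,0,0,0,-0.85],[0.8,0.16,0,0,0,-0.85],[0.8,0.16,0,0,0,-0.85],[0.8,0.16,0,0,0,-0.85],[0.8,0.16,0,0,0,-0.85],[0.8,0.16,0,0,0,-0.85]]' 1
python3 -c "from h import *; need([.5564,.2085,.12])"
```

```text
time: 1.93
tool_pos: [0.4749, 0.0617, 0.2649]
ee_rot: [-3.14, 0.001, 1.677]
wrist_force: [-0.6, -0.3, -0.6]
width: 0.0005
finger_force: 0.0
t 1.93 pos [0.4749 0.0617 0.2649] F [-0.6 -0.3 -0.6] units [0.688 0.484 0.723] turn [-0.003  0.002 -0.021] j [ 0.01 -0.07  1.42 -0.    1.8  -0.09]
```

```bash
python3 -m handwheel '[[0.69,0.484,0.2,0,0,-0.02],[0.69,0.484,0.2,0,0,-0.02],[0.69,0.484,0.2,0,0,-0.02],[0.69,0.484,0.2,0,0,-0.02],[0.69,0.484,0.72,0,0,-0.02],[0.69,0.484,0.72,0,0,-0.02],[0.69,0.484,0.72,0,0,-0.02],[0.69,0.484,0.72,0,0,-0.02],[0.69,0.484,0.72,0,0,-0.02]]' 1
python3 - <<'E'
from h import *
need([.5564,.2085,.08])
ims=[viewer.snapshot(n) for n in('wrist','side','top')]
c=viewer.calibration('wrist'); print(c)
for n,i in zip('wst',ims): cv2.imwrite(f'pics/{n}1.png',i[:,:,::-1])
b=blob(ims[1],'red',(200,240,250,280)); print(b[:2])
w=ims[0][:,:,::-1]; s=cv2.resize(ims[1][180:300,170:300],(416,384))[:,:,::-1]
cv2.imwrite('pics/m1.png',cv2.resize(np.hstack([w,s]),(800,331)))
E
```

```text
time: 2.68
tool_pos: [0.5558, 0.2088, 0.1205]
ee_rot: [-3.139, 0.001, 1.687]
wrist_force: [-0.4, 0.8, 0.2]
width: 0.0004
finger_force: 0.0
t 2.68 pos [0.5558 0.2088 0.1205] F [-0.4  0.8  0.2] units [-0.002  0.003  0.203] turn [-0.006  0.002 -0.002] j [ 0.26  0.22  1.39 -0.    1.54  0.15]
{'fx': 295.1305915536418, 'fy': 295.1305915536418, 'cx': 250.89151560480536, 'cy': 195.06382835093058, 'R': array([[ 0.99302482,  0.11775502,  0.00595465],
       [ 0.11306991, -0.9653985 ,  0.23499133],
       [ 0.03342002, -0.23267893, -0.97197923]]), 't': array([-0.57946262,  0.13509397,  0.34215779])}
(array([218.77380952, 259.63095238]), array([213, 255,  13,  10,  84], dtype=int32))
```

View pics/m1.png

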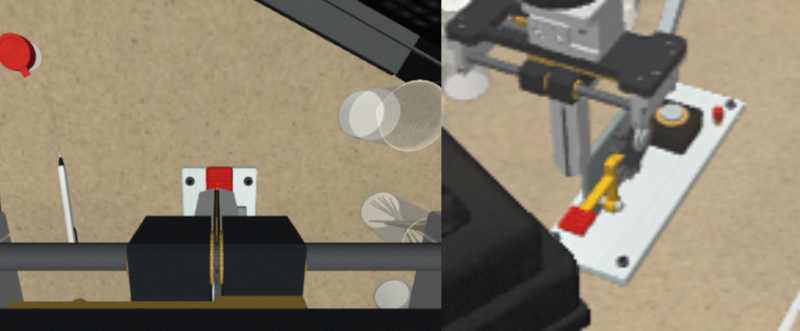

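The wrist view shows the tab at (219,178), in line with the shut fingers at (216,230). In the side view it is right below the tips. I'll press it gently along its arc, watching the force.

```bash
python3 -m handwheel '[[0,0,0.1,0,0,0],[0,0,0.18,0,0,0],[0,0,0.23,0,0,0],[0,0,0.25,0,0,0],[0.005,0,0.265,0,0,0],[0.01,0,0.28,0,0,0],[0.015,0,0.295,0,0,0],[0.02,0,0.31,0,0,0],[0.025,0,0.32,0,0,0],[0.025,0,0.32,0,0,0]]' 1
python3 - <<'E'
from h import *
need([.5564,.2085,.06])
i=viewer.snapshot('side'); print(blob(i,'red',(200,240,250,290))[:2])
E
```

```text
time: 3.67
tool_pos: [0.556, 0.2169, 0.0576]
ee_rot: [3.141, -0.0, 1.69]
wrist_force: [0.9, 0.8, 1.4]
width: 0.0003
finger_force: 0.8
t 3.67 pos [0.556  0.2169 0.0576] F [0.9 0.8 1.4] units [-0.042 -0.003 -0.012] turn [ 0.002 -0.001  0.005] j [0.28 0.26 1.47 0.   1.41 0.16]
(array([219.05714286, 265.97142857]), array([212, 261,  13,   9,  35], dtype=int32))
```

```bash
python3 -m handwheel '[[0,0,0.012,0,0,0],[0,0,0.024,0,0,0],[0.005,0,0.036,0,0,0],[0.005,0,0.048,0,0,0],[0.005,0,0.06,0,0,0],[0.005,0,0.06,0,0,0]]' 1
python3 - <<'E'
from h import *
need([.5564,.2085,.0435])
i=viewer.snapshot('side'); print(blob(i,'red',(200,240,250,290))[:2])
E
```

```text
time: 4.22
tool_pos: [0.5552, 0.2172, 0.0446]
ee_rot: [-3.14, 0.0, 1.69]
wrist_force: [-0.4, 1.9, 1.1]
width: 0.0004
finger_force: 0.8
t 4.22 pos [0.5552 0.2172 0.0446] F [-0.4  1.9  1.1] units [-0.044  0.001  0.005] turn [-0.002  0.001  0.004] j [ 0.28  0.27  1.48 -0.    1.39  0.16]
(array([220.8 , 271.04]), array([218, 266,   7,  10,  25], dtype=int32))
```

```bash
python3 -m handwheel '[[0,0,-0.05,0,0,0],[0,0,-0.2,0,0,0],[0,0,-0.4,0,0,0],[0,0,-0.6,0,0,0],[0,0,-0.8,0,0,0],[0,0,-1,0,0,0],[0,0,-1,0,0,0],[0,0,-1,0,0,0]]' 1
python3 - <<'E'
from h import *
c={n:viewer.calibration(n) for n in("top","side")}
im={n:viewer.snapshot(n) for n in c}
b=blob(im['side'],'red',(200,240,250,295)); print(b[:2])
o,d=ray(c['side'],b[0])
# clamp frame: intersect with clamp plane y=0
u=np.array([np.cos(np.radians(96.7)),np.sin(np.radians(96.7)),0]); n=np.array([-u[1],u[0],0]); O=np.array([.574,.058,0])
X=o+d*(n@(O-o))/(n@d); print('tab clamp x,z',(X-O)@u,X[2])
b=blob(im['side'],'blue',(200,150,300,290)); print(b and b[:2])
need([.581,-.001,.23])
w=viewer.snapshot('wrist')
s=cv2.resize(im['side'][150:300,170:310],(420,450),interpolation=cv2.INTER_CUBIC)
cv2.imwrite('pics/m2.png',s[:,:,::-1])
E
```

```text
time: 4.93
tool_pos: [0.557, 0.2171, 0.2501]
ee_rot: [3.134, -0.0, 1.689]
wrist_force: [-0.5, -0.9, -0.7]
width: 0.0005
finger_force: 0.0
(array([219.04285714, 268.75714286]), array([214, 264,  11,  12,  70], dtype=int32))
tab clamp x,z 0.15441294590964802 0.038778598127646724
(array([259.41614907, 171.90062112]), array([246, 167,  26,  11, 161], dtype=int32))
t 5.03 pos [0.5551 0.2167 0.2446] F [ 0.4 -0.3 -0.7] units [-1.096 -0.     0.074] turn [-0.003  0.002  0.003] j [ 0.28  0.19  1.18 -0.    1.77  0.16]
```

View pics/m2.png

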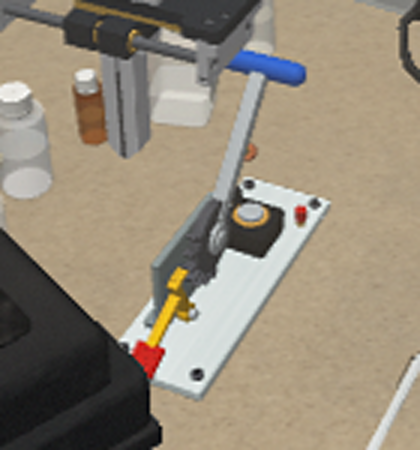

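The side view shows the pawl pressed down: the red tab is at crop (147,358), about 27 mm lower at z≈39 mm, and the hook is clear of the wheel. The arm is still raised. I'll move above the handle.

```bash
python3 -m handwheel '[[-1,0,0,0,0,0],[-1,0,0,0,0,0],[-1,0,0,0,0,0],[-1,0,0,0,0,0],[-1,0,0,0,0,0],[-1,0,0,0,0,0],[-1,0,0,0,0,0],[-1,0,0,0,0,0]]' 1
python3 -c "from h import *; need([.5807,.0014,.205])"
```

```text
time: 5.75
tool_pos: [0.5786, 0.0191, 0.2435]
ee_rot: [-3.138, -0.001, 1.69]
wrist_force: [-0.2, 0.2, 0.7]
width: 0.0003
finger_force: 0.0
t 5.75 pos [0.5786 0.0191 0.2435] F [-0.2  0.2  0.7] units [-0.089  0.001  0.192] turn [-0.007 -0.002  0.004] j [-0.07  0.15  1.23  0.    1.77 -0.18]
```

```bash
python3 -m handwheel '[[-0.09,0,0.05,0,0,0],[-0.09,0,0.12,0,0,0],[-0.09,0,0.19,0,0,0],[-0.09,0,0.19,0,0,0],[-0.09,0,0.19,0,0,0]]' 1
python3 - <<'E'
from h import *
need([.5807,.0014,.205])
ims=[viewer.snapshot(n) for n in('wrist','side')]
s=cv2.resize(ims[1][130:280,200:340],(358,384))
cv2.imwrite('pics/m3.png',cv2.resize(np.hstack([ims[0],s])[:,:,::-1],(800,353)))
E
```

```text
time: 6.17
tool_pos: [0.5806, 0.0025, 0.2061]
ee_rot: [-3.138, -0.001, 1.692]
wrist_force: [1.4, 0.8, 0.4]
width: 0.0001
finger_force: 0.0
t 6.17 pos [0.5806 0.0025 0.2061] F [1.4 0.8 0.4] units [-0.006 -0.     0.005] turn [-0.006 -0.002  0.009] j [-0.09  0.16  1.29  0.    1.7  -0.21]
```

View pics/m3.png

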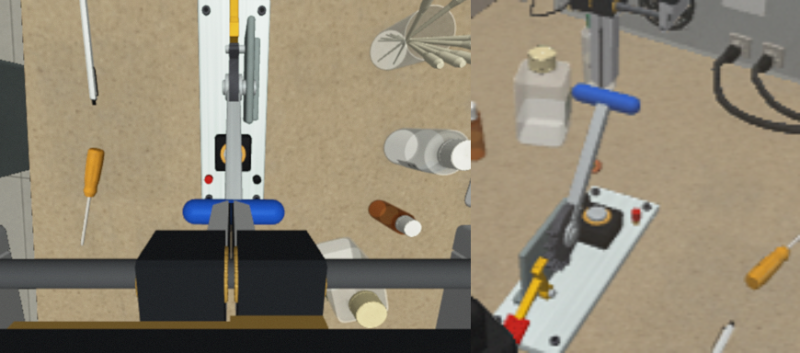

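Wrist view: the fingers at (233,215) are centred on the blue handle (233,211). In the side view the tips are just above the bar (605,95). I'll push along the arc.

```bash
python3 -m handwheel '[[-0.003,0,0.04,0,0,0],[-0.02,0,0.065,0,0,0],[-0.045,0,0.09,0,0,0],[-0.07,0,0.12,0,0,0],[-0.095,0,0.15,0,0,0],[-0.115,0,0.18,0,0,0],[-0.135,0,0.21,0,0,0],[-0.155,0,0.245,0,0,0],[-0.17,0,0.28,0,0,0],[-0.17,0,0.28,0,0,0]]' 1
python3 - <<'E'
from h import *
need([.5807,.0014,.205])
i=viewer.snapshot('side'); print(blob(i,'blue',(200,150,320,290))[:2])
E
```

```text
time: 7.1
tool_pos: [0.5856, -0.0352, 0.1504]
ee_rot: [-3.141, 0.002, 1.688]
wrist_force: [1.0, -1.6, 1.0]
width: 0.0008
finger_force: 0.7
t 7.1 pos [ 0.5856 -0.0352  0.1504] F [ 1.  -1.6  1. ] units [ 0.184 -0.003 -0.274] turn [-0.001  0.004 -0.   ] j [-0.16  0.19  1.37 -0.    1.59 -0.27]
(array([262.71917808, 179.20547945]), array([249, 174,  27,  12, 146], dtype=int32))
```

Run:
```python
from h import *
c=viewer.calibration('side')
for x,z in((-.06,.187),(-.095,.14),(-.11,.075)):
    X=np.array([.574-.1167*x,.058+.9932*x,z]); p=c['R']@X+c['t']; print(x,z,p[:2]/p[2]*c['fx']+[c['cx'],c['cy']])
i=viewer.snapshot('side');w=viewer.snapshot('wrist')
s=cv2.resize(i[130:280,200:340],(358,384),interpolation=cv2.INTER_CUBIC)
cv2.imwrite('pics/m4.png',cv2.resize(np.hstack([w,s])[:,:,::-1],(800,353)))
```

```text
-0.06 0.187 [257.11801175 171.68537815]
-0.095 0.14 [262.68216708 179.8953383 ]
-0.11 0.075 [264.74224353 196.5363879 ]
```

View pics/m4.png

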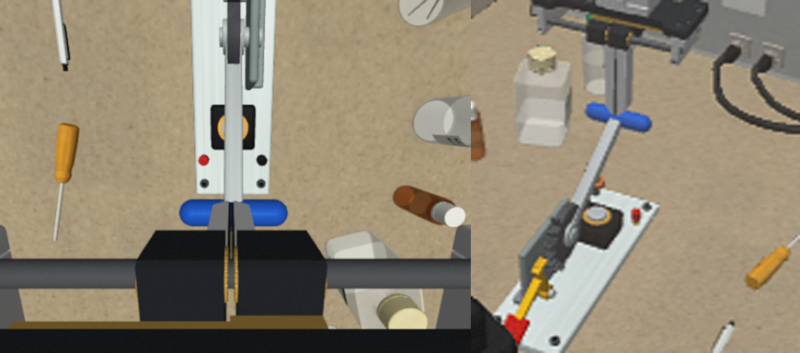

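The arm is following: the handle is at composite (618,117) on the predicted track, past the tooth. I'll continue down.

```bash
python3 -m handwheel '[[-0.011,0,0.035,0,0,0],[-0.025,0,0.07,0,0,0],[-0.037,0,0.106,0,0,0],[-0.047,0,0.142,0,0,0],[-0.055,0,0.178,0,0,0],[-0.061,0,0.215,0,0,0],[-0.066,0,0.25,0,0,0],[-0.069,0,0.28,0,0,0],[-0.07,0,0.3,0,0,0],[-0.07,0,0.3,0,0,0]]' 1
python3 -c "from h import *; need([.5867,-.050,.085])"
```

```text
time: 8.08
tool_pos: [0.5864, -0.046, 0.0897]
ee_rot: [-3.139, -0.002, 1.69]
wrist_force: [0.5, 0.2, -0.4]
width: 0.0007
finger_force: 0.0
t 8.08 pos [ 0.5864 -0.046   0.0897] F [ 0.5  0.2 -0.4] units [-0.02  -0.001  0.024] turn [-0.005 -0.004  0.005] j [-0.18  0.22  1.45  0.    1.47 -0.29]
```

```bash
python3 -m handwheel '[[-0.01,0,0.008,0,0,0],[-0.01,0,0.016,0,0,0],[-0.01,0,0.024,0,0,0],[-0.01,0,0.024,0,0,0]]' 1
python3 -c "from h import *; need([.5867,-.050,.085])"
```

```text
time: 8.42
tool_pos: [0.5871, -0.0481, 0.0863]
ee_rot: [-3.141, -0.001, 1.69]
wrist_force: [-0.2, 0.4, 1.0]
width: 0.0003
finger_force: 0.3
t 8.42 pos [ 0.5871 -0.0481  0.0863] F [-0.2  0.4  1. ] units [-0.009 -0.003  0.007] turn [-0.002 -0.002  0.005] j [-0.18  0.23  1.45  0.    1.47 -0.3 ]
```

```bash
python3 -m handwheel '[[0,0,0.005,0,0,0],[0,0,0.01,0,0,0],[0,0,0.015,0,0,0],[0,0,0.015,0,0,0]]' 1
python3 -m handwheel '[[0,0,0.005,0,0,0],[0,0,0.01,0,0,0],[0,0,0.01,0,0,0]]' 1
```

```text
time: 8.75
tool_pos: [0.5874, -0.0485, 0.0849]
ee_rot: [3.141, -0.0, 1.69]
wrist_force: [-3.5, 1.7, 5.7]
width: 0.0004
finger_force: 2.9
time: 9.0
tool_pos: [0.5875, -0.0485, 0.0846]
ee_rot: [3.14, 0.0, 1.69]
wrist_force: [-5.0, 2.2, 11.3]
width: 0.0008
finger_force: 5.7
```

The force climbs to 11 N with the tip stalled at z≈85 mm, so the arm is on its stop. I'll retreat and check.

```bash
python3 -m handwheel '[[0,0,-0.03,0,0,0],[0,0,-0.15,0,0,0],[0,0,-0.35,0,0,0],[0,0,-0.55,0,0,0],[0,0,-0.75,0,0,0],[0,0,-0.95,0,0,0],[0,0,-0.95,0,0,0],[0,0,-0.95,0,0,0]]' 1
python3 - <<'E'
from h import *
need([.5867,-.050,.085])
i=viewer.snapshot('side'); t=viewer.snapshot('top')
print(blob(i,'blue',(200,150,320,290))[:2],blob(i,'red',(200,240,250,295))[:2])
cv2.imwrite('pics/m5.png',np.hstack([cv2.resize(i[130:300,180:330],(397,450),interpolation=cv2.INTER_CUBIC),cv2.resize(t[70:310,155:365],(394,450))])[:,:,::-1])
E
```

```text
time: 9.67
tool_pos: [0.589, -0.0493, 0.2754]
ee_rot: [3.134, 0.003, 1.69]
wrist_force: [0.4, -0.3, -0.9]
width: 0.0002
finger_force: 0.0
t 9.67 pos [ 0.589  -0.0493  0.2754] F [ 0.4 -0.3 -0.9] units [ 0.001 -0.019  0.952] turn [0.014 0.006 0.004] j [-0.18  0.17  1.14 -0.    1.82 -0.3 ]
(array([264.92907801, 195.73758865]), array([252, 190,  26,  13, 141], dtype=int32)) (array([219.04285714, 268.75714286]), array([214, 264,  11,  12,  70], dtype=int32))
```

View pics/m5.png

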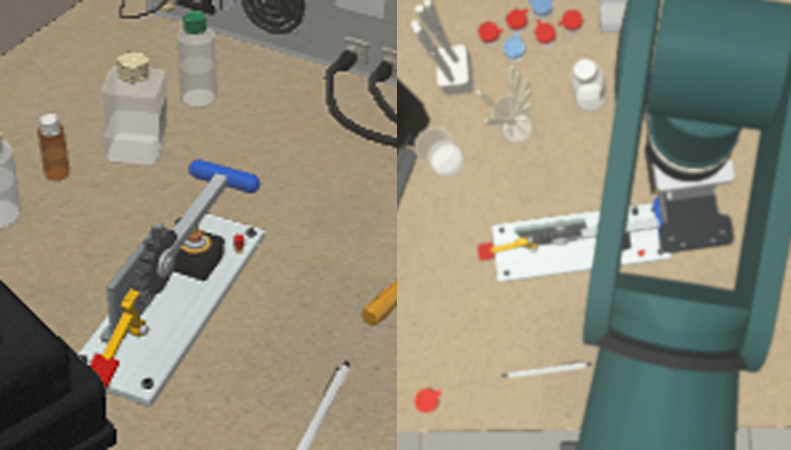

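The side view shows the handle at (224,176) in the crop. In full-image pixels it is (264.9,195.7), against a predicted level position of (264.7,196.5). The pad is on the cell, the tab is still down at crop (103,370), and the bystanders in view look undisturbed.

```bash
python3 -c "
from bench import robot; print(robot.close_job())"
```

```text
the job is handed in; nothing more can be done
None
```

The job is handed in: the pawl is pressed clear, the arm is down on its stop with the contact pad on the cell, nothing else was touched, and it took about 10 s with a peak push of about 12 N.

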